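# Start the oven and find the full tin of baking beads

## Robot

A 6-joint arm with a two-finger parallel gripper is mounted at the origin on the work surface. World frame = base frame: x ahead of the robot, y to its left, z up, the work surface at z = 0. Lengths are in mm, angles in rad, forces in N, time in s.
With the tool pointing down it reaches from about 300 to 775 mm from the base axis. Payload 14.6 kg.
Tool frame: the origin (TCP) lies on the front face of the gripper's body, between the roots of the fingers; the fingertips stand 97 mm ahead of it and the grasp point (between the pads) lies 78 mm ahead of it; z points along the fingers, y is the direction in which the jaws open and shut (so a half turn about z gives the same grasp; the last joint's range is limited). The gripper opens to 94 mm and grips with 3 to 60 N. Pads are 16 mm wide; open, the fingers measure 119 mm over their backs; the gripper's body (75 mm by 177 mm) begins 78 mm behind the grasp point.
Start: joints at [-1.217, 0.3, 1.521, -0, 1.321, -0.067], TCP at [224.662, -502.013, 302.646] pointing down, gripper open.
Joint ranges: [-3.03, 3.03], [-0.79, 2.21], [0.23, 2.52], [-1.04, 4.18], [0, 3.07], [-2.55, 2.55]. Speed limits (rad/s): [2.22, 2.22, 2.57, 3.14, 3.14, 3.14].

## Interface

Orientations are given as [roll, pitch, yaw] about the fixed x, y, z axes, in that order (R = Rz(yaw) Ry(pitch) Rx(roll)).
In Python, from cell import manip, eyes, finder gives the robot as it stands.
- The arm moves only by the tool drive_tool, never from a script. Its argument "rows" is a list of rows, each an object with "offset": the shift along the tool's x, y, z in mm, a list of three; "spin": the turn about the tool's z in degrees; "jaw": the finger opening in mm, from 0 to 94. In form: [{"offset": [dx, dy, dz], "spin": spin, "jaw": jaw}, ...]. A call has 1 to 20 rows; each row shifts and turns the commanded pose from where the row before left it, along the tool's axes as they then stand; what a row does not reach is not made up. A row lasts 1/10 s, in which the tool goes at most 50 mm and 8.59 degrees, less where a joint would pass 70% of its speed; a pose out of reach is approached as far as the arm can. A call is refused whole if a number of a shift passes 50 or a number of a turn 8.59, either way. A call with a gripper value outside its range is refused whole. The fingers move at their own pace and stop on an object; "force" is the grip in N (left out, the last holds). Time passes only in rows, so rows that do not move let the fingers close. It gives the time, the measured TCP pose, the force and the opening at its end, in the units of the state.
- manip.read_state(): the state, without advancing time (a new reading comes with each control period).
- eyes.camera(name): name is "side" or "top" or "wrist"; returns a dict with "color" (384x512x3 uint8, blue, green, red), "depth" (384x512 float32, mm along the optical axis (not along the pixel's ray), 0 where there is no reading), "vfov" (degrees; the focal length in pixels is half the picture's height over the tangent of half this angle, whatever the lens; pixels are square), "cx", "cy" (the principal point, pixels), "rvec" (rotation vector, rad) and "tvec" (3), from world to camera coordinates, as OpenCV has them. Camera axes: x right, y down, z forward; pixel columns grow to the right and rows downward; lengths in mm; the calibration is good to about 2 mm. A picture is of the moment at which its call begins.
- manip.sign_off(): hands the job in, once; it reports no verdict.
Trained networks look in the newest picture that a camera, given by its name, has taken for a name from the list of things; names that differ only in an ending like _2 or _b are one class to them, and where a whole thing is asked for, a point or a joint stands for the part that bears it (a point fixed in the world has none). Each returns a list of dicts, best first, with "p" (0 to 1); they miss things now and then, are a little off and sometimes report something else, mostly with a low value. They report only what shows in the picture. A call takes as long as a camera call. They do not tell look-alikes from the thing itself.
- finder.find_in(camera, target): "uv" ([column, row] in pixels, amid what is visible of it).
The state is a dict: "clock": time; "joints": joint angles; "qd": joint speeds; "effort": joint torques, N m; "eef_pos": TCP position; "eef_rot": TCP orientation; "wrist_force": force on the tool from outside, world axes, zero at the start; "moment": the same for the moment, N m; "finger_gap": finger opening in mm.
Only numpy, scipy, OpenCV 4.12 (cv2) and the standard library are available. Lean on these libraries where they do the work, as an engineer would, in place of code of your own. Each camera call takes 0.05 s, during which the arm holds its last target. There are 200 camera calls.

## Task

Set the oven going for a blind bake: on the white control box press the yellow key, then the blue, then the green, one at a time, each fully down and let go before the next. Then find out by lifting which of the three identical tins on the wooden board is by far the heaviest, the one full of baking beads, leaving the other two standing upright on the board and the loaf, pan and shaker where they are. Finish while holding the heaviest tin in the gripper, upright and still, about 10 cm above the middle of the tart case: do not put it down or let go.

Things in the scene. Friction and masses are not known exactly. Their poses are not given: they have to be found in the camera images.
- tin_a_center (a point): closed round aluminium tin with a blue band and a flat steel lid, 62 mm diameter (lid 64 mm), 80 mm tall; standing on the board. The three look exactly alike. This point is on its axis, half-way up, 40 mm above its foot; z is the tin's own axis. It holds something packed that may shift a few mm inside. One of the three weighs 500 to 670 g, the other two less than 350 g each; which one is the heavy one cannot be seen and changes every time.
- tin_b_center (a point): closed round aluminium tin with a blue band and a flat steel lid, 62 mm diameter (lid 64 mm), 80 mm tall; standing on the board. The three look exactly alike. This point is on its axis, half-way up, 40 mm above its foot; z is the tin's own axis. It holds something packed that may shift a few mm inside. One of the three weighs 500 to 670 g, the other two less than 350 g each; which one is the heavy one cannot be seen and changes every time.
- tin_c_center (a point): closed round aluminium tin with a blue band and a flat steel lid, 62 mm diameter (lid 64 mm), 80 mm tall; standing on the board. The three look exactly alike. This point is on its axis, half-way up, 40 mm above its foot; z is the tin's own axis. It holds something packed that may shift a few mm inside. One of the three weighs 500 to 670 g, the other two less than 350 g each; which one is the heavy one cannot be seen and changes every time.
- tin_a: the same tin_a, origin at the centre of its underside, z up its axis
- tin_b: the same tin_b, origin at the centre of its underside, z up its axis
- tin_c: the same tin_c, origin at the centre of its underside, z up its axis
- board: fixed light wooden board, 120 mm (its x) by 400 mm (its y), 12 mm thick, lying on the bench; origin at the centre of its underside. The three tins stand on it in a row along its y, about 130 mm apart
- tart: empty unbaked pastry tart case, pale, 156 mm across its rim, on a flat 176 mm round steel plate, fixed on the bench; origin at the centre of its underside; rim 32 mm above the bench
- key_yellow_top (a point): top centre of the yellow round spring key (32 mm across) on the white oven control box; keys stand 80 mm apart in a row, their order along the box changes. It is pressed straight down
- key_yellow (a joint): travel of the yellow key in m: 0 up, 0.006 fully down (about 5 N); counts as pressed beyond 0.004, springs back when let go
- key_blue_top (a point): top centre of the blue round spring key (32 mm across) on the white oven control box; keys stand 80 mm apart in a row, their order along the box changes. It is pressed straight down
- key_blue (a joint): travel of the blue key in m: 0 up, 0.006 fully down (about 5 N); counts as pressed beyond 0.004, springs back when let go
- key_green_top (a point): top centre of the green round spring key (32 mm across) on the white oven control box; keys stand 80 mm apart in a row, their order along the box changes. It is pressed straight down
- key_green (a joint): travel of the green key in m: 0 up, 0.006 fully down (about 5 N); counts as pressed beyond 0.004, springs back when let go
- keybox: fixed white oven control box, 110 mm (its x) by 270 mm (its y) by 40 mm tall; origin at the centre of its underside; carries the three keys on top
- loaf: bystander: loose loaf of bread, 190 x 100 x 110 mm; origin at the centre of its underside, long side along its x
- pan: bystander: loose small dark steel loaf pan, 80 mm (its x) by 180 mm (its y) by 60 mm tall; origin at the centre of its underside
- shaker: bystander: loose jar-shaped shaker, 60 mm diameter, 100 mm tall; origin at the centre of its underside
There are look-alikes about, which are no part of the job. Leave any black or turquoise look-alike of the tin_a alone.

How it is judged (in metres and radians):
On the way, in this order (a step that is already met when the one before it is completed fails the run):
1. the yellow key is pressed down, the other keys being up (value of joint key_yellow above 0.004 m and value of joint each of key_blue, key_green below 0.002 m), for 0.05 s.
2. the blue key is pressed down, the other keys being up (value of joint key_blue above 0.004 m and value of joint each of key_yellow, key_green below 0.002 m), for 0.05 s.
3. the green key is pressed down, the other keys being up (value of joint key_green above 0.004 m and value of joint each of key_yellow, key_blue below 0.002 m), for 0.05 s.
At the end, for the whole second after the job is handed in: The heaviest tin is in the fingers, still, leaning under 0.3 rad, axis within 60 mm of the tart's centre, its centre over 120 mm above the bench, not touching the tart; the other two stand released and upright (0.15 rad) on the board, each pressing it with under 4.2 N ((((height (world z) of tin_a_center above 0.12 m and horizontal distance between tin_a_center and tart below 0.06 m and angle between tin_a_center's own z axis and vertical below 0.3 rad and contact force between the fingers and tin_a above 2 N and contact force between tin_a and tart below 0.1 N and linear speed of tin_a below 0.04 m/s) and (contact force between tin_b and board between 0.8 and 4.2 N and angle between tin_b_center's own z axis and vertical below 0.15 rad and contact force between tin_b and the fingers below 0.1 N and linear speed of tin_b below 0.03 m/s and height (world z) of tin_b_center below 0.065 m) and (contact force between tin_c and board between 0.8 and 4.2 N and angle between tin_c_center's own z axis and vertical below 0.15 rad and contact force between tin_c and the fingers below 0.1 N and linear speed of tin_c below 0.03 m/s and height (world z) of tin_c_center below 0.065 m)) or ((height (world z) of tin_b_center above 0.12 m and horizontal distance between tin_b_center and tart below 0.06 m and angle between tin_b_center's own z axis and vertical below 0.3 rad and contact force between the fingers and tin_b above 2 N and contact force between tin_b and tart below 0.1 N and linear speed of tin_b below 0.04 m/s) and (contact force between tin_a and board between 0.8 and 4.2 N and angle between tin_a_center's own z axis and vertical below 0.15 rad and contact force between tin_a and the fingers below 0.1 N and linear speed of tin_a below 0.03 m/s and height (world z) of tin_a_center below 0.065 m) and (contact force between tin_c and board between 0.8 and 4.2 N and angle between tin_c_center's own z axis and vertical below 0.15 rad and contact force between tin_c and the fingers below 0.1 N and linear speed of tin_c below 0.03 m/s and height (world z) of tin_c_center below 0.065 m)) or ((height (world z) of tin_c_center above 0.12 m and horizontal distance between tin_c_center and tart below 0.06 m and angle between tin_c_center's own z axis and vertical below 0.3 rad and contact force between the fingers and tin_c above 2 N and contact force between tin_c and tart below 0.1 N and linear speed of tin_c below 0.04 m/s) and (contact force between tin_a and board between 0.8 and 4.2 N and angle between tin_a_center's own z axis and vertical below 0.15 rad and contact force between tin_a and the fingers below 0.1 N and linear speed of tin_a below 0.03 m/s and height (world z) of tin_a_center below 0.065 m) and (contact force between tin_b and board between 0.8 and 4.2 N and angle between tin_b_center's own z axis and vertical below 0.15 rad and contact force between tin_b and the fingers below 0.1 N and linear speed of tin_b below 0.03 m/s and height (world z) of tin_b_center below 0.065 m)))); the arm keeps its last pose, push and grip.
It fails at once if two keys are pressed at once (value of joint each of key_yellow, key_blue above 0.003 m or value of joint each of key_blue, key_green above 0.003 m or value of joint each of key_yellow, key_green above 0.003 m).
It fails at once if a tin is tipped over (more than 0.7 rad) (angle between any of tin_a_center, tin_b_center, tin_c_center's own z axis and vertical above 0.7 rad).
It fails at once if the loaf, the pan or the shaker is moved by more than 30 mm (distance of any of loaf, pan, shaker from where it was at the start of the episode above 0.03 m).
It also fails if it takes over 72 s, if anything falls off the work surface, if the arm or the gripper's body presses on something with over 40 N, if the wrist force passes 120 N, or if a joint passes its speed limit or range.

## Working session

There is one attempt and no reset: what is moved stays moved. The work goes in short steps, Python scripts to look and compute and a tool call to move; the robot and the scene stay as the last step left them, time stands still between calls to the robot, and variables do not carry over. Pictures are saved under pics/ and viewed, about 8 in all and at most 12, crops included, and the job is handed in when it is done.

Besides the shell and the picture viewer there is one more tool, called after ">>>" as name(argument=value, ...), one argument or row to a line, values as JSON. drive_tool: Moves the arm, as the interface text tells. Its arguments: {"type":"object","properties":{"rows":{"type":"array","items":{"type":"object","properties":{"offset":{"type":"array","items":{"type":"number"}},"spin":{"type":"number"},"jaw":{"type":"number"}}}},"force":{"type":"number"}},"required":["rows"]}

```bash
mkdir -p pics; cat > h.py <<'E'
import numpy as np, cv2
from cell import manip, eyes, finder
def cam(n):
    c=eyes.camera(n); c['f']=192/np.tan(np.radians(c['vfov'])/2)
    c['R']=cv2.Rodrigues(np.array(c['rvec'],float))[0]; c['t']=np.array(c['tvec'],float).ravel(); return c
def pts(c):
    d=c['depth'];v,u=np.mgrid[:d.shape[0],:d.shape[1]]
    P=np.stack([(u-c['cx'])/c['f']*d,(v-c['cy'])/c['f']*d,d],-1)
    return (P-c['t'])@c['R']
E
python3 - <<'E'
from h import *
for n in ('top','side'):
    c=cam(n); cv2.imwrite(f'pics/{n}0.png',c['color']); np.save(f'/tmp/{n}.npy',pts(c))
    print(n,c['vfov'],c['cx'],c['cy'],(-c['R'].T@c['t']).round(), (c['depth']==0).sum())
    P=pts(c)
    for k in ['tin_a','key_yellow_top','key_blue_top','key_green_top','tart','board','keybox','loaf','pan','shaker']:
        print(k,[(round(o['p'],2),[round(x) for x in o['uv']],P[int(o['uv'][1]),int(o['uv'][0])].round().tolist()) for o in finder.find_in(n,k)[:5]])
print(manip.read_state())
E
```

```text
top 54.693795064059465 258.68216647226774 193.37858619407524 [ 454.   14. 1328.] 748
tin_a [(0.93, [331, 192], [616.0, -259.0, 80.0]), (0.91, [325, 163], [717.0, -239.0, 82.0]), (0.87, [216, 189], [629.0, 130.0, 91.0]), (0.85, [290, 182], [654.0, -119.0, 91.0]), (0.79, [302, 149], [771.0, -161.0, 80.0])]
key_yellow_top [(0.48, [312, 251], [422.0, -191.0, 61.0])]
key_blue_top [(0.41, [361, 245], [439.0, -359.0, 62.0])]
key_green_top [(0.49, [336, 248], [427.0, -272.0, 68.0])]
tart [(0.67, [202, 251], [422.0, 190.0, 8.0]), (0.17, [360, 248], [429.0, -354.0, 65.0])]
board [(0.71, [244, 196], [615.0, 38.0, 9.0])]
keybox [(0.74, [330, 245], [437.0, -257.0, 43.0])]
loaf [(0.58, [381, 183], [641.0, -420.0, 107.0])]
pan [(0.87, [239, 146], [803.0, 55.0, 3.0])]
shaker [(0.68, [130, 214], [548.0, 414.0, 103.0])]
side 48.562179589056015 249.69063537691815 186.36031272747778 [  410. -1066.   708.] 843
tin_a [(0.94, [276, 248], [603.0, -299.0, 68.0]), (0.88, [277, 211], [644.0, -150.0, 69.0]), (0.85, [317, 240], [711.0, -284.0, 60.0]), (0.73, [260, 184], [623.0, -23.0, 78.0]), (0.68, [247, 164], 
[... 533 characters left out ...]
.97, [219, 134], [553.0, 394.0, 63.0])]
{'clock': 1.1, 'joints': array([-1.21659389e+00,  2.99920268e-01,  1.52100072e+00,  4.78106053e-05,
        1.32071563e+00, -6.66028702e-02]), 'qd': array([ 0.00068765,  0.0016349 ,  0.00129047, -0.00076832,  0.00102837,
       -0.00149633]), 'effort': array([-2.00917253e-03, -5.31675982e+01, -3.52918196e+01,  7.06955628e-02,
        2.12532846e-02, -1.10656171e-05]), 'eef_pos': array([ 224.67241246, -502.00746105,  302.63415457]), 'eef_rot': array([-3.14155187e+00, -4.91462288e-05,  4.20793470e-01]), 'wrist_force': array([-0.33657313,  1.05628861,  0.50304781]), 'moment': array([ 0.04449283, -0.04576033,  0.00517577]), 'finger_gap': 93.98457049294244}
```

View pics/top0.png

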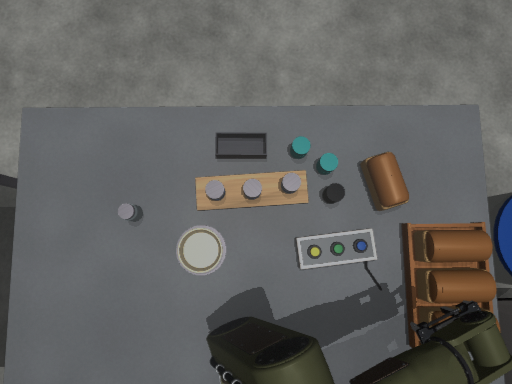

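View pics/side0.png

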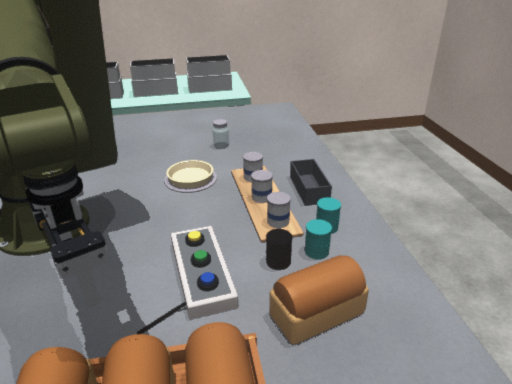

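Top view: candidate tins are the three silver/blue ones on the board at (216,189), (252,188) and (291,182). The look-alikes are black (334,193) and turquoise (301,147) and (328,163), all off the board. Keys are yellow (315,252), green (338,248) and blue (361,245), and the tart is at (202,250). The side view shows the same order, and the three chosen tins carry blue bands.

```bash
cat > m.py <<'E'
from h import *
def proj(c,p): q=c['R']@np.array(p,float)+c['t']; return q[:2]/q[2]*c['f']+[c['cx'],c['cy']]
if __name__=='__main__':
    C={n:cam(n) for n in('top','side')}
    def circ(P,sel,r,x0):  # fit centre of disc by points
        p=P[sel]; (x,y),R=cv2.minEnclosingCircle(p[:,:2].astype(np.float32)); return p.mean(0).round(1),np.median(p[:,2]).round(1),(round(x,1),round(y,1)),round(R,1),len(p)
    for n,c in C.items():
        P=pts(c); hsv=cv2.cvtColor(c['color'],cv2.COLOR_BGR2HSV)
        for k,(x,y) in dict(tl=(627,130),tm=(630,8),tr=(654,-119)).items():
            s=(np.hypot(P[...,0]-x,P[...,1]-y)<48)&(P[...,2]>86)&(P[...,2]<102)
            print(n,k,circ(P,s,32,0))
        for k,(x,y),h in (('Y',(420,-195),(22,38)),('G',(428,-277),(45,75)),('B',(437,-358),(105,125))):
            s=(np.hypot(P[...,0]-x,P[...,1]-y)<35)&(P[...,2]>52)&(P[...,2]<80)&(hsv[...,0]>h[0])&(hsv[...,0]<h[1])&(hsv[...,1]>110)
            print(n,k,circ(P,s,16,0), 'uv',np.argwhere(s).mean(0)[::-1].round(1))
        s=(np.hypot(P[...,0]-430,P[...,1]-183)<95)&(P[...,2]>22)&(P[...,2]<42)
        print(n,'tart rim',circ(P,s,78,0))
        s=(P[...,2]>7)&(P[...,2]<18)&(abs(P[...,0]-640)<130)&(abs(P[...,1]-5)<230)&(hsv[...,1]>70)
        print(n,'board',cv2.minAreaRect(P[s][:,:2].astype(np.float32)))
    a=C['top']['color'][120:280,180:390]; cv2.imwrite('pics/crop.png',cv2.resize(a,None,fx=3.5,fy=3.5,interpolation=cv2.INTER_CUBIC))
E
python3 m.py
```

```text
top tl (array([629.3, 136.3,  92.4]), np.float64(92.5), (629.5, 136.2), 31.7, 283)
top tm (array([632.2,   9.6,  92.4]), np.float64(92.3), (632.2, 9.4), 31.6, 276)
top tr (array([ 651.7, -122.6,   92.6]), np.float64(92.8), (651.5, -122.7), 31.7, 276)
top Y (array([ 417.4, -199.8,   62. ]), np.float64(61.3), (417.0, -199.7), 15.6, 67) uv [314.6 251.2]
top G (array([ 425.4, -279.1,   62.9]), np.float64(62.6), (426.5, -278.8), 14.3, 56) uv [337.9 248.5]
top B (array([ 435.4, -358.3,   62.1]), np.float64(61.8), (437.7, -358.2), 16.5, 65) uv [360.9 245.2]
top tart rim (array([425.4, 197.6,  30.3]), np.float64(30.8), (427.0, 192.1), 77.1, 405)
top board ((636.8541259765625, 11.10107421875), (119.25030517578125, 397.8062438964844), 3.342259645462036)
side tl (array([629.8, 131.4,  90.7]), np.float64(90.8), (630.5, 132.5), 33.4, 165)
side tm (array([632.7,   3.8,  91. ]), np.float64(91.1), (632.3, 6.8), 34.7, 207)
side tr (array([ 651.7, -128.1,   90.9]), np.float64(91.0), (650.8, -125.2), 33.8, 265)
side Y (array([ 417.3, -205.3,   59.5]), np.float64(60.2), (418.2, -202.5), 16.2, 102) uv [193.9 235.6]
side G (array([ 426.6, -282.9,   60.8]), np.float64(60.8), (426.5, -281.0), 16.6, 95) uv [200.1 254.6]
side B (array([ 435.2, -363.3,   59.8]), np.float64(60.6), (437.5, -359.6), 18.7, 148) uv [207.1 277.9]
side tart rim (array([427.7, 195.2,  28. ]), np.float64(28.5), (428.2, 190.1), 79.7, 327)
side board ((638.185791015625, 7.4737091064453125), (121.13142395019531, 399.6611328125), 3.138915777206421)
```

View pics/crop.png

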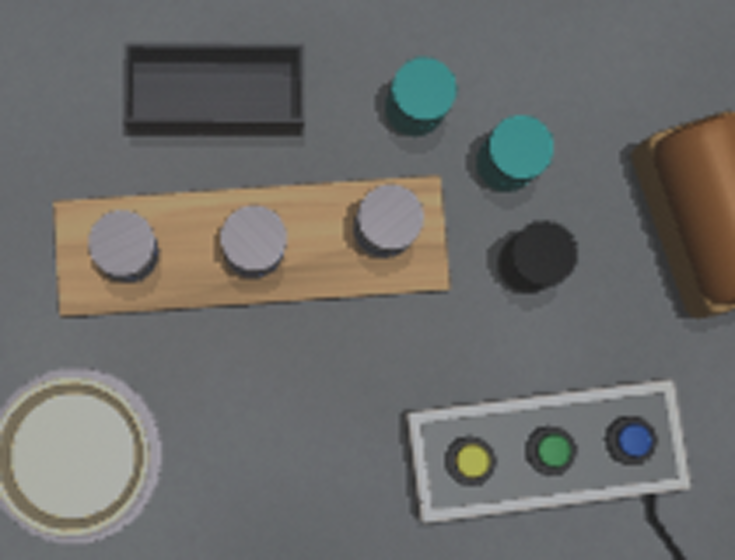

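>>> drive_tool(
  rows=[
    {"offset":[0,0,0],"spin":8.03,"jaw":0},
    {"offset":[0,0,0],"spin":8.03,"jaw":0},
    {"offset":[0,0,0],"spin":8.03,"jaw":0},
    {"offset":[21.4,-33.4,14],"spin":0,"jaw":0},
    {"offset":[21.4,-33.4,14],"spin":0,"jaw":0},
    {"offset":[21.4,-33.4,14],"spin":0,"jaw":0},
    {"offset":[21.4,-33.4,14],"spin":0,"jaw":0},
    {"offset":[21.4,-33.4,14],"spin":0,"jaw":0},
    {"offset":[21.4,-33.4,14],"spin":0,"jaw":0},
    {"offset":[21.4,-33.4,14],"spin":0,"jaw":0},
    {"offset":[21.4,-33.4,14],"spin":0,"jaw":0},
    {"offset":[21.4,-33.4,14],"spin":0,"jaw":0},
    {"offset":[0,0,0],"spin":0,"jaw":0},
    {"offset":[0,0,0],"spin":0,"jaw":0},
    {"offset":[0,0,0],"spin":0,"jaw":0},
  ],
)

```text
clock: 2.7
eef_pos: [417.0, -202.1, 177.0]
eef_rot: [3.141, -0.0, -0.0]
wrist_force: [-0.4, -0.4, 0.2]
finger_gap: 0.7
```

>>> drive_tool(
  rows=[
    {"offset":[0,0,12],"spin":0,"jaw":0},
    {"offset":[0,0,6],"spin":0,"jaw":0},
    {"offset":[0,0,4],"spin":0,"jaw":0},
    {"offset":[0,0,3],"spin":0,"jaw":0},
    {"offset":[0,0,0],"spin":0,"jaw":0},
    {"offset":[0,0,0],"spin":0,"jaw":0},
  ],
)

```text
clock: 3.3
eef_pos: [417.0, -201.9, 153.0]
eef_rot: [3.141, 0.0, 0.0]
wrist_force: [-11.7, 0.5, 26.4]
finger_gap: 0.2
```

>>> drive_tool(
  rows=[
    {"offset":[0,0,-15],"spin":0,"jaw":0},
    {"offset":[0,0,-20],"spin":0,"jaw":0},
    {"offset":[5,39,0],"spin":0,"jaw":0},
    {"offset":[5,39,0],"spin":0,"jaw":0},
    {"offset":[5,39,0],"spin":0,"jaw":0},
    {"offset":[5,40,0],"spin":0,"jaw":0},
    {"offset":[0,0,10],"spin":0,"jaw":0},
    {"offset":[0,0,0],"spin":0,"jaw":0},
    {"offset":[0,0,12],"spin":0,"jaw":0},
    {"offset":[0,0,6],"spin":0,"jaw":0},
    {"offset":[0,0,4],"spin":0,"jaw":0},
    {"offset":[0,0,2.5],"spin":0,"jaw":0},
    {"offset":[0,0,0],"spin":0,"jaw":0},
    {"offset":[0,0,0],"spin":0,"jaw":0},
  ],
)

```text
clock: 4.7
eef_pos: [437.3, -357.5, 153.2]
eef_rot: [-3.141, 0.0, 0.001]
wrist_force: [-6.2, 8.6, 16.1]
finger_gap: 0.5
```

>>> drive_tool(
  rows=[
    {"offset":[0,0,-15],"spin":0,"jaw":0},
    {"offset":[0,0,-20],"spin":0,"jaw":0},
    {"offset":[-5,-39,0],"spin":0,"jaw":0},
    {"offset":[-5,-39,0],"spin":0,"jaw":0},
    {"offset":[0,0,10],"spin":0,"jaw":0},
    {"offset":[0,0,0],"spin":0,"jaw":0},
    {"offset":[0,0,12],"spin":0,"jaw":0},
    {"offset":[0,0,6],"spin":0,"jaw":0},
    {"offset":[0,0,4],"spin":0,"jaw":0},
    {"offset":[0,0,3],"spin":0,"jaw":0},
    {"offset":[0,0,0],"spin":0,"jaw":0},
    {"offset":[0,0,0],"spin":0,"jaw":0},
  ],
)

```text
clock: 5.9
eef_pos: [427.2, -280.9, 153.2]
eef_rot: [3.141, -0.0, -0.0]
wrist_force: [-6.5, 1.6, 18.4]
finger_gap: 0.4
```

```bash
python3 - <<'E'
from h import *
s=manip.read_state(); print(s['wrist_force'],s['eef_pos'])
c=cam('side'); cv2.imwrite('pics/side1.png',cv2.resize(c['color'][200:330,140:300],None,fx=4,fy=4))
E
```

```text
[-6.48918358  1.63536289 18.36895988] [ 427.21165264 -280.9469258   153.19243735]
```

View pics/side1.png

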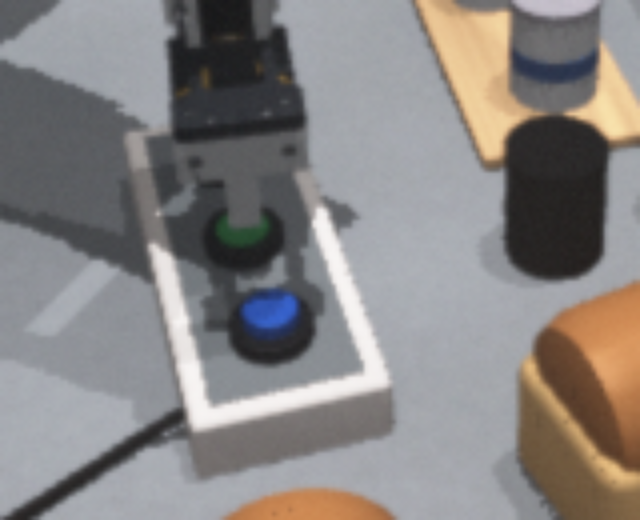

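The crop shows the green key down flush under the fingertips at (240,230), with blue standing up at (270,310). Next I lift off and go over to the right-hand tin.

>>> drive_tool(
  rows=[
    {"offset":[0,0,-20],"spin":0,"jaw":0},
    {"offset":[0,0,-40],"spin":0,"jaw":94},
    {"offset":[0,0,-40],"spin":0,"jaw":94},
    {"offset":[32,-22.4,0],"spin":0,"jaw":94},
    {"offset":[32,-22.4,0],"spin":0,"jaw":94},
    {"offset":[32,-22.4,0],"spin":0,"jaw":94},
    {"offset":[32,-22.4,0],"spin":0,"jaw":94},
    {"offset":[32,-22.4,0],"spin":0,"jaw":94},
    {"offset":[32,-22.4,0],"spin":0,"jaw":94},
    {"offset":[32,-22.4,0],"spin":0,"jaw":94},
    {"offset":[0,0,0],"spin":0,"jaw":94},
    {"offset":[0,0,0],"spin":0,"jaw":94},
    {"offset":[0,0,0],"spin":0,"jaw":94},
    {"offset":[0,0,0],"spin":0,"jaw":94},
  ],
)

```text
clock: 7.35
eef_pos: [650.5, -124.4, 252.4]
eef_rot: [3.142, -0.0, -0.001]
wrist_force: [-1.4, -0.3, 0.1]
finger_gap: 94.0
```

```bash
python3 - <<'E'
from h import *
s=manip.read_state(); print(s['wrist_force'],s['eef_pos'],s['finger_gap'])
c=cam('wrist'); P=pts(c)
for k,(x,y) in dict(tl=(630,134),tm=(632,8),tr=(651,-124)).items():
    q=(np.hypot(P[...,0]-x,P[...,1]-y)<48)&(P[...,2]>86)&(P[...,2]<102)
    if q.sum()>50: print(k,cv2.minEnclosingCircle(P[q][:,:2].astype(np.float32)),np.median(P[q][:,2]),q.sum())
cv2.imwrite('pics/wrist1.png',c['color'])
E
```

```text
[-1.41477277 -0.33869393  0.06532848] [ 650.53966326 -124.42784411  252.38561484] 93.96317354062138
tm ((634.27734375, 9.171019554138184), 32.64085388183594) 92.31642527138868 4536
tr ((653.0498657226562, -123.26923370361328), 32.06493377685547) 92.3422377544116 4618
```

View pics/wrist1.png

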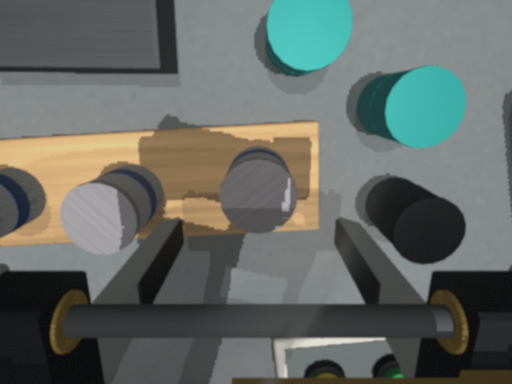

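The wrist view shows the tin centred between the open fingers at (258,190). The black tin at (415,225) is clear of the right finger. I'll grip and weigh it.

>>> drive_tool(
  rows=[
    {"offset":[1.5,0,30],"spin":0,"jaw":94},
    {"offset":[0,0,30],"spin":0,"jaw":94},
    {"offset":[0,0,30],"spin":0,"jaw":94},
    {"offset":[0,0,22],"spin":0,"jaw":94},
    {"offset":[0,0,10],"spin":0,"jaw":94},
    {"offset":[0,0,0],"spin":0,"jaw":94},
    {"offset":[0,0,0],"spin":0,"jaw":68},
    {"offset":[0,0,0],"spin":0,"jaw":58},
    {"offset":[0,0,0],"spin":0,"jaw":50},
    {"offset":[0,0,0],"spin":0,"jaw":50},
    {"offset":[0,0,0],"spin":0,"jaw":50},
    {"offset":[0,0,0],"spin":0,"jaw":50},
  ],
  force=35,
)

```text
clock: 8.6
eef_pos: [652.8, -123.7, 130.8]
eef_rot: [3.141, -0.001, 0.0]
wrist_force: [-0.8, -2.0, 5.3]
finger_gap: 63.0
```

>>> drive_tool(
  rows=[
    {"offset":[0,0,-5],"spin":0,"jaw":50},
    {"offset":[0,0,-10],"spin":0,"jaw":50},
    {"offset":[0,0,-10],"spin":0,"jaw":50},
    {"offset":[0,0,-5],"spin":0,"jaw":50},
    {"offset":[0,0,0],"spin":0,"jaw":50},
    {"offset":[0,0,0],"spin":0,"jaw":50},
    {"offset":[0,0,0],"spin":0,"jaw":50},
    {"offset":[0,0,0],"spin":0,"jaw":50},
  ],
)

```text
clock: 9.4
eef_pos: [652.5, -123.4, 159.7]
eef_rot: [-3.141, 0.001, 0.0]
wrist_force: [0.3, 0.4, -6.1]
finger_gap: 63.1
```

>>> drive_tool(
  rows=[
    {"offset":[0,0,0],"spin":0,"jaw":50},
  ],
)

```text
clock: 9.5
eef_pos: [652.6, -123.4, 159.8]
eef_rot: [-3.141, 0.0, 0.0]
wrist_force: [-0.2, 0.5, -6.1]
finger_gap: 63.0
```

>>> drive_tool(
  rows=[
    {"offset":[0,0,0],"spin":0,"jaw":50},
  ],
)

```text
clock: 9.6
eef_pos: [652.6, -123.5, 160.0]
eef_rot: [-3.142, 0.0, 0.0]
wrist_force: [0.3, -0.5, -7.0]
finger_gap: 62.9
```

All three readings are about 6.1–7.0 N down (roughly 650 g). That is well above the 3.4 N a light tin could give and the unloaded reading was about 0.1 N, so this is the heavy tin. The others needn't be touched. I'll carry it over to the tart.

>>> drive_tool(
  rows=[
    {"offset":[0,0,-8],"spin":0,"jaw":50},
    {"offset":[0,0,-16],"spin":0,"jaw":50},
    {"offset":[0,0,-24],"spin":0,"jaw":50},
    {"offset":[0,0,-20],"spin":0,"jaw":50},
    {"offset":[0,0,-12],"spin":0,"jaw":50},
    {"offset":[0,0,0],"spin":0,"jaw":50},
    {"offset":[0,0,0],"spin":0,"jaw":50},
    {"offset":[0,0,0],"spin":0,"jaw":50},
    {"offset":[0,0,0],"spin":0,"jaw":50},
  ],
)

```text
clock: 10.5
eef_pos: [652.4, -123.4, 239.1]
eef_rot: [-3.141, 0.002, 0.0]
wrist_force: [-0.1, 0.1, -5.8]
finger_gap: 63.0
```

>>> drive_tool(
  rows=[
    {"offset":[-5,-7,0],"spin":0,"jaw":50},
    {"offset":[-10,-14,0],"spin":0,"jaw":50},
    {"offset":[-15,-21,0],"spin":0,"jaw":50},
    {"offset":[-15,-21,0],"spin":0,"jaw":50},
    {"offset":[-15,-21,0],"spin":0,"jaw":50},
    {"offset":[-15,-21,0],"spin":0,"jaw":50},
    {"offset":[-15,-21,0],"spin":0,"jaw":50},
    {"offset":[-15,-21,0],"spin":0,"jaw":50},
    {"offset":[-15,-21,0],"spin":0,"jaw":50},
    {"offset":[-15,-21,0],"spin":0,"jaw":50},
    {"offset":[-15,-21,0],"spin":0,"jaw":50},
    {"offset":[-15,-21,0],"spin":0,"jaw":50},
    {"offset":[-15,-21,0],"spin":0,"jaw":50},
    {"offset":[-15,-21,0],"spin":0,"jaw":50},
    {"offset":[-15,-21,0],"spin":0,"jaw":50},
    {"offset":[-10,-14,0],"spin":0,"jaw":50},
    {"offset":[-5,-7,0],"spin":0,"jaw":50},
    {"offset":[0,0,0],"spin":0,"jaw":50},
    {"offset":[0,0,0],"spin":0,"jaw":50},
    {"offset":[0,0,0],"spin":0,"jaw":50},
  ],
)

```text
clock: 12.5
eef_pos: [427.9, 190.9, 240.1]
eef_rot: [3.142, -0.0, -0.0]
wrist_force: [-0.4, 0.9, -7.0]
finger_gap: 63.4
```

>>> drive_tool(
  rows=[
    {"offset":[0,0,0],"spin":0,"jaw":50},
    {"offset":[0,0,0],"spin":0,"jaw":50},
    {"offset":[0,0,0],"spin":0,"jaw":50},
    {"offset":[0,0,0],"spin":0,"jaw":50},
    {"offset":[0,0,0],"spin":0,"jaw":50},
  ],
)

```text
clock: 13.0
eef_pos: [427.5, 191.4, 240.1]
eef_rot: [3.142, 0.0, 0.0]
wrist_force: [-0.1, 0.7, -6.8]
finger_gap: 63.5
```

```bash
python3 - <<'E'
from h import *
W=[]
for i in range(6):
    c=cam('side'); s=manip.read_state(); W.append(s['wrist_force'])
print(np.mean(W,0),s['eef_pos'],s['finger_gap'],s['clock'],abs(s['qd']).max())
P=pts(c)
t=cam('top');Q=pts(t)
for k,(x,y) in dict(tl=(630,134),tm=(632,8)).items():
    q=(np.hypot(Q[...,0]-x,Q[...,1]-y)<48)&(Q[...,2]>86)&(Q[...,2]<102); print(k,q.sum(),Q[q].mean(0).round(1) if q.any() else '')
cv2.imwrite('pics/side2.png',cv2.resize(c['color'][80:280,120:340],None,fx=3,fy=3))
E
```

```text
[-0.15590186 -0.27538684 -6.44136096] [427.5214719  191.46604691 240.15324781] 63.04279811033843 13.3 0.0017521452594032433
tl 280 [629.2 136.2  92.7]
tm 277 [632.4   9.6  92.5]
```

View pics/side2.png

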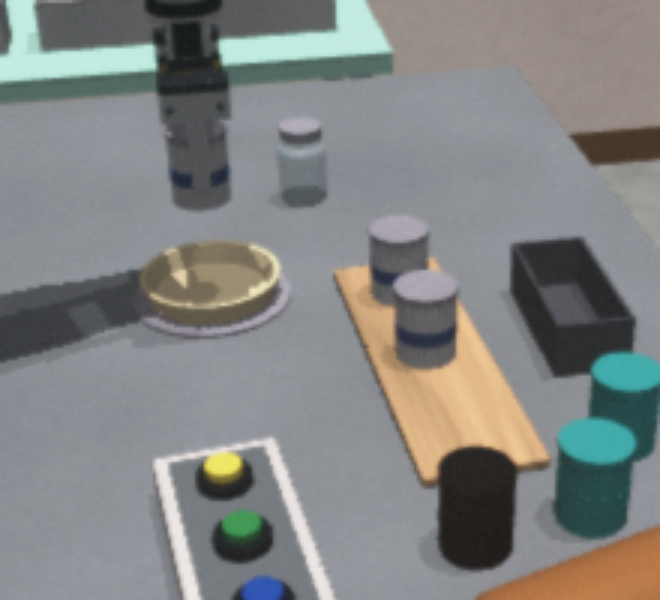

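The crop shows the blue-banded tin upright in the gripper at (198,165), hanging over the tart at (210,285). The other two tins stand on the board at (398,260) and (425,320), and all the keys are up.

```bash
python3 -c "
from cell import manip
print(manip.sign_off())"
```

```text
the job is handed in; nothing more can be done
None
```

The job is handed in at about 13 s of the 72 s allowed, with the heaviest tin held still over the tart. Hand-in gives no verdict.

- **Keys:** I pressed yellow, then blue, then green, letting each go before the next. The wrist force at the bottom of each press was 26, 16 and 18 N, against the roughly 5 N needed. A picture showed green fully down with blue up; I did not read the key travel itself.
- **Finding the heavy tin:** I lifted only the right-hand tin, and its weight averaged 6.4 N (about 0.66 kg). A light tin can weigh at most 3.4 N, so I did not lift the other two.
- **Final hold:** The gripper is at (427.5, 191.5) mm; I measured the tart's centre at about (428, 191) mm. The tin's foot is about 12 cm above the bench and its centre about 16 cm. Joint speeds were close to zero.
- **Everything else:** The other two tins are within 1 mm of where they started and upright. In the last picture the pan and shaker look unmoved; I did not measure them or the loaf again, though nothing touched them.

No check failed. The top and side cameras disagreed by 2–4 mm on positions, so I averaged them, and the wrist camera agreed with the averages to about 2 mm.

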